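Shut down the drinks counter at its key panel

ROBOT

A 6-joint arm with a two-finger parallel gripper is mounted at the origin on the work surface. World frame = base frame: x ahead of the robot, y to its left, z up, the work surface at z = 0. Lengths are in mm, angles in rad, forces in N, time in s.
With the tool pointing down it reaches from about 350 to 775 mm from the base axis. Payload 7.3 kg.
Tool frame: the origin (TCP) lies midway between the tips of the shut fingers; the grasp point (between the pads) lies 19 mm behind it; z points along the fingers, y is the line along which they close (so a half turn about z gives the same grasp; the last joint's range is limited). The gripper opens to 92 mm and grips with 3 to 60 N. Pads are 19 mm wide; open, the fingers measure 130 mm over their backs; the gripper's body (75 mm by 190 mm) begins 47 mm behind the grasp point.
Start: joints at [1.13, 0.342, 1.524, -0, 1.275, -0.146], TCP at [152.523, 502.376, 226.741] pointing down, gripper open.
Joint ranges: [-2.53, 2.53], [-0.77, 2.02], [0.04, 2.7], [-1, 4.14], [0.28, 2.66], [-3.11, 3.11]. Speed limits (rad/s): [2.57, 2.57, 3.14, 3.14, 3.14, 3.14].

INTERFACE

Orientations are given as [roll, pitch, yaw] about the fixed x, y, z axes, in that order (R = Rz(yaw) Ry(pitch) Rx(roll)).
In Python, from plant import bot gives the robot as it stands.
- The arm moves only by the tool jog_arm, never from a script. Its arguments are lists of equal length, an entry for each row: "dp": the shift along the tool's x, y, z in m, a list of three; "twist": the turn about the tool's z in degrees. A call has 1 to 10 rows; each row shifts and turns the commanded pose from where the row before left it, along the tool's axes as they then stand; what a row does not reach is not made up. A row lasts 1/8 s, in which the tool goes at most 62.5 mm and 10.7 degrees, less where a joint would pass 70% of its speed; a pose out of reach is approached as far as the arm can. A call is refused whole if a number of a shift passes 0.0625 or a number of a turn 10.7, either way. A call with a gripper value outside its range is refused whole. "jaw" is the finger opening in m, from 0 to 0.0918, set as the call begins (left out, the last holds). The fingers move at their own pace and stop on an object; the grip force is fixed at half the most. Time passes only in rows, so rows that do not move let the fingers close. It gives the time, the measured TCP pose, the force, the opening and the grip force at its end, in the units of the state.
- bot.get_obs(): the state, without advancing time (a new reading comes with each control period).
- bot.capture(name): name is "side" or "top" or "wrist"; returns the picture (420x560x3 uint8, blue, green, red); there is no depth.
- bot.camera_params(name): a dict with "fx", "fy", "cx", "cy" (pixels), "R" (3x3) and "t" (3): a world point X has camera coordinates R X + t. Camera axes: x right, y down, z forward; pixel columns grow to the right and rows downward; lengths in mm; the calibration is good to about 2 mm. A picture is of the moment at which its call begins: read the wrist's pose just before it. camera_params takes no time and is no camera call; for the wrist camera it gives the pose at the moment of the call.
- bot.close_job(): hands the job in; it is judged then, once.
Trained networks look in the newest picture that a camera, given by its name, has taken for a name from the list of things; names that differ only in an ending like _2 or _b are one class to them, and where a whole thing is asked for, a point or a joint stands for the part that bears it (a point fixed in the world has none). Each returns a list of dicts, best first, with "confidence" (0 to 1); they miss things now and then, are a little off and sometimes report something else, mostly with a low value. They report only what shows in the picture. A call takes as long as a camera call.
- bot.find_in(camera, label): "bbox" ([centre column, centre row, width, height] in pixels, round what is visible of it).
- bot.masks_of(camera, label): "pixels" (420x560 bool, what is visible of it) and "bbox" ([centre column, centre row, width, height] in pixels, round what is visible of it).
The state is a dict: "time": time; "joint_positions": joint angles; "dq": joint speeds; "tau": joint torques, N m; "tool_pos": TCP position; "tcp_rot": TCP orientation; "contact_force": force on the tool from outside, world axes, zero at the start; "moment": the same for the moment, N m; "grip_width": finger opening in mm; "finger_force": force on a finger pad.
Only numpy, scipy, OpenCV 4.12 (cv2) and the standard library are available. Lean on these libraries where they do the work, as an engineer would, in place of code of your own. Each camera call takes 0.05 s, during which the arm holds its last target. There are 200 camera calls.

TASK

Shut the drinks counter down for the night at its key panel: lightly press the long bar key first, then the large round key, then the square key, each well down so that it stays down. Leave the small round key up, and leave the glass, the mug and the jar standing where they are.

Things in the scene. Friction and masses are not known exactly. Their poses are not given: they have to be found in the camera images.
- panel: Brushed steel plinth fixed to the wooden counter, 94 x 272 mm, 28 mm high; origin at the centre of its underside on the counter. The four key modules stand in one row along its y axis, in any order, 62 mm apart between centres (at y = -93, -31, +31, +93 mm in its frame); its x axis runs across the row.
- bar_top (a point): Centre of the top face of the long bar key: a narrow bar 46 mm long (along the panel's x, across the row) and 14 mm wide, flat white plastic cap (all four keys are of this same plastic). It moves with the key. Up, the face is 58 mm above the counter and 16 mm above its black module.
- bar (a joint): How far the long bar key is pressed, m: 0 up, 0.009 at its stop; it goes straight down, and stays wherever it is left (no return spring, it cannot be pulled higher than up). It moves under about 2.5 N. It counts as down from 0.0045, half its travel.
- bar_module: Black plastic module, 58 x 58 mm, 14 mm high, that carries the long bar key at its centre; fixed on the panel, origin at the centre of its underside 28 mm above the counter, axes parallel to the panel's. A push of 20 N or more on it or its key is rough.
- biground_top (a point): Centre of the top face of the large round key: a disc of 40 mm diameter, flat white plastic cap (all four keys are of this same plastic). It moves with the key. Up, the face is 58 mm above the counter and 16 mm above its black module.
- biground (a joint): How far the large round key is pressed, m: 0 up, 0.009 at its stop; it goes straight down, and stays wherever it is left (no return spring, it cannot be pulled higher than up). It moves under about 2.5 N. It counts as down from 0.0045, half its travel.
- biground_module: Black plastic module, 58 x 58 mm, 14 mm high, that carries the large round key at its centre; fixed on the panel, origin at the centre of its underside 28 mm above the counter, axes parallel to the panel's. A push of 20 N or more on it or its key is rough.
- square_top (a point): Centre of the top face of the square key: 26 x 26 mm, flat white plastic cap (all four keys are of this same plastic). It moves with the key. Up, the face is 58 mm above the counter and 16 mm above its black module.
- square (a joint): How far the square key is pressed, m: 0 up, 0.009 at its stop; it goes straight down, and stays wherever it is left (no return spring, it cannot be pulled higher than up). It moves under about 2.5 N. It counts as down from 0.0045, half its travel.
- square_module: Black plastic module, 58 x 58 mm, 14 mm high, that carries the square key at its centre; fixed on the panel, origin at the centre of its underside 28 mm above the counter, axes parallel to the panel's. A push of 20 N or more on it or its key is rough.
- smallround_top (a point): Centre of the top face of the small round key: a disc of 16 mm diameter, flat white plastic cap (all four keys are of this same plastic). It moves with the key. Up, the face is 58 mm above the counter and 16 mm above its black module.
- smallround (a joint): How far the small round key is pressed, m: 0 up, 0.009 at its stop; it goes straight down, and stays wherever it is left (no return spring, it cannot be pulled higher than up). It moves under about 2.5 N. It is to stay up (under 0.0025).
- smallround_module: Black plastic module, 58 x 58 mm, 14 mm high, that carries the small round key at its centre; fixed on the panel, origin at the centre of its underside 28 mm above the counter, axes parallel to the panel's. A push of 20 N or more on it or its key is rough.
- glass: Clear drinking glass, 66 mm wide, 115 mm high, standing loose at the panel's -y end; origin at the centre of its underside.
- cup: White mug with a handle, 76 mm wide, 85 mm high, standing loose between the panel and the robot; origin at the centre of its underside.
- jar: Amber glass jar with a white lid, 68 mm wide, 100 mm high, standing loose at the panel's +y end; origin at the centre of its underside.

How it is judged:
By the outcome, as a careful person would: the job done as asked, in the order asked, and still so for the second after the job is handed in, with the robot touching nothing.
It also fails if it takes over 48 s, if anything falls off the work surface, if the arm or the gripper's body presses on something with over 40 N, if the wrist force passes 120 N, or if a joint passes its speed limit or range.

## Working session

There is one attempt and no reset: what is moved stays moved. The work goes in short steps, Python scripts to look and compute and a tool call to move; the robot and the scene stay as the last step left them, time stands still between calls to the robot, and variables do not carry over. Pictures are saved under pics/ and viewed, at most 10 in all, crops included, and the job is handed in when it is done.

Besides the shell and the picture viewer there is one more tool, called after "Request:" in YAML: its name, and indented under it one key for each argument. jog_arm: Moves the arm, as the interface text tells. Its arguments: {"type":"object","properties":{"dp":{"type":"array"},"twist":{"type":"array"},"jaw":{"type":"number"}},"required":["dp","twist"]}

```bash
mkdir -p pics
cat > h.py <<'E'
import numpy as np, cv2
from plant import bot
def ray(p,u,v,z):
    R=np.array(p["R"]);t=np.array(p["t"]).ravel()
    d=R.T@np.array([(u-p["cx"])/p["fx"],(v-p["cy"])/p["fy"],1]);c=-R.T@t
    return c+d*(z-c[2])/d[2]
E
python3 - <<'E'
from h import *
o=bot.get_obs();print({k:np.round(o[k],3).tolist() for k in o})
for c in("top","side"):
    im=bot.capture(c);cv2.imwrite(f"pics/{c}.png",im);p=bot.camera_params(c)
    print(c,"cam",-np.array(p["R"]).T@np.array(p["t"]).ravel())
    for n,z in(("bar_top",58),("biground_top",58),("square_top",58),("smallround_top",58),("panel",28),("glass",0),("cup",0),("jar",0)):
        for d in bot.masks_of(c,n)[:3]:
            m=np.argwhere(d["pixels"]).mean(0);print(n,round(d["confidence"],2),np.round(d["bbox"]),d["pixels"].sum(),ray(p,m[1],m[0],z).round(1))
E
```

```text
{'time': 0.0, 'joint_positions': [1.13, 0.343, 1.525, -0.0, 1.275, -0.146], 'dq': [-0.0, -0.002, 0.001, -0.002, -0.0, -0.001], 'tau': [-0.0, -43.124, -24.422, 0.072, 0.056, -0.0], 'tool_pos': [152.338, 501.98, 226.052], 'tcp_rot': [-3.14, -0.0, 2.847], 'contact_force': [-0.032, 1.007, 0.273], 'moment': [0.012, 0.011, -0.014], 'finger_force': 0.0, 'grip_width': 91.922}
top cam [411.37999401  13.46715716 820.58391004]
bar_top 0.47 [289. 183.  13.  24.] 207 [590.4 -24.2  58. ]
biground_top 0.62 [257. 191.  16.  19.] 354 [573.6  34.5  58. ]
biground_top 0.61 [242. 200. 148.  78.] 3038 [551.9  64.7  58. ]
biground_top 0.6 [196. 207.   9.   9.] 53 [537.6 151.2  58. ]
square_top 0.45 [225. 202.  18.  16.] 211 [556.1  94.   58. ]
smallround_top 0.61 [192. 210.  10.   9.] 53 [537.3 152.4  58. ]
smallround_top 0.39 [290. 181.  19.  27.] 204 [593.  -23.6  58. ]
panel 0.94 [243. 199. 148.  81.] 2784 [558.5  63.6  28. ]
glass 0.65 [356. 187.  43.  46.] 1329 [ 605.3 -159.5    0. ]
cup 0.75 [292. 277.  61.  43.] 1550 [420.  -24.5   0. ]
jar 0.7 [129. 230.  53.  37.] 1578 [501.5 290.1   0. ]
side cam [  53.17361925 -532.34370257  858.60305549]
biground_top 0.58 [283. 205.  12.  16.] 196 [570.4  27.8  58. ]
square_top 0.49 [260. 197.  10.  12.] 123 [551.9  87.6  58. ]
smallround_top 0.36 [240. 187.  11.   6.] 41 [533.2 146.2  58. ]
panel 0.7 [274. 212. 110.  68.] 1479 [539.4  22.2  28. ]
glass 0.57 [339. 242.  29.  51.] 1262 [ 629.8 -108.6   -0. ]
glass 0.56 [260. 201.  30.  27.] 459 [577.1 120.5   0. ]
cup 0.82 [252. 254.  43.  48.] 1472 [437.6   6.5   0. ]
jar 0.59 [201. 171.  30.  42.] 973 [522.5 321.2   0. ]
```

Run:
```python
from h import *
im=cv2.imread("pics/top.png");cv2.imwrite("pics/topc.png",cv2.resize(im[140:310,90:400],None,fx=2.5,fy=2.5,interpolation=cv2.INTER_CUBIC))
```

```text
(no output)
```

View pics/topc.png

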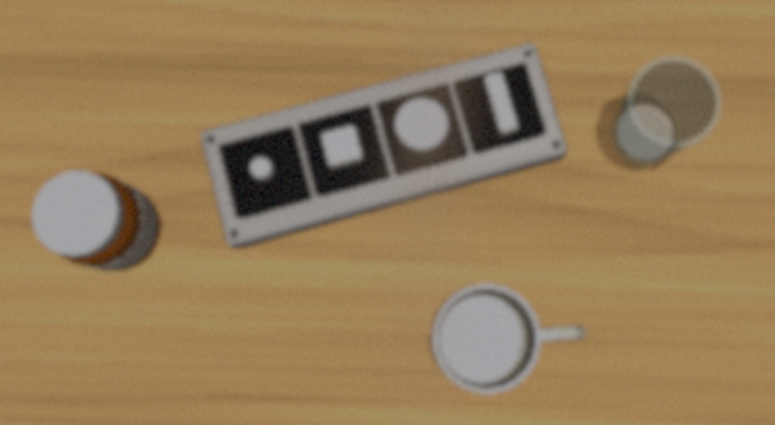

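The top view shows, left to right: small round, square, large round and bar, the bar being nearest the glass. Their full-image pixels are about (194,207), (227,198), (258,190) and (291,181). I'll move above the row with the jaws shut and the long side of the gripper across the row, clear of the glass.

Request:
jog_arm:
  dp:
    - [-0.0435,-0.0275,0]
    - [-0.0435,-0.0275,0]
    - [-0.0435,-0.0275,0]
    - [-0.0435,-0.0275,0]
    - [-0.0435,-0.0275,0]
    - [-0.0435,-0.0275,0]
    - [-0.0435,-0.0275,0]
    - [-0.0435,-0.0275,0]
    - [-0.0435,-0.0275,0]
    - [-0.0435,-0.0275,0]
  twist: [0,0,0,0,0,0,0,0,0,0]
  jaw: 0

```text
time: 2.15
tool_pos: [489.9, 111.4, 226.9]
tcp_rot: [3.141, 0.0, 2.847]
contact_force: [0.6, 1.1, 1.4]
grip_width: 0.6
finger_force: 0.0
```

Request:
jog_arm:
  dp:
    - [-0.0435,-0.0275,0]
    - [-0.0435,-0.0275,0]
    - [0,0,0]
    - [0,0,0]
    - [0,0,0]
    - [0,0,0]
    - [0,0,0]
    - [0,0,0]
    - [0,0,0]
    - [0,0,0]
  twist: [0,0,9.4,9.4,9.4,9.4,9.4,9.4,0,0]

```text
time: 3.4
tool_pos: [556.1, 35.0, 226.7]
tcp_rot: [3.142, -0.0, 1.866]
contact_force: [-0.1, -0.4, 0.5]
grip_width: 0.6
finger_force: 0.0
```

Run:
```python
from h import *
o=bot.get_obs();print({k:np.round(o[k],3).tolist() for k in("time","tool_pos","tcp_rot","contact_force","joint_positions")})
p=bot.camera_params("wrist");im=bot.capture("wrist");cv2.imwrite("pics/wrist1.png",im);print(p)
for n,z in(("bar_top",58),("biground_top",58),("square_top",58),("smallround_top",58)):
    for d in bot.masks_of("wrist",n)[:3]:
        m=np.argwhere(d["pixels"]).mean(0);print(n,round(d["confidence"],2),np.round(d["bbox"]),d["pixels"].sum(),ray(p,m[1],m[0],z).round(1))
p=bot.camera_params("top")
for n,u,v in(("bar",290.8,180.8),("big",258.4,189.6),("sq",226.8,198.4),("sm",194.4,206.8)):print(n,ray(p,u,v,58).round(1))
```

```text
{'time': 3.4, 'tool_pos': [556.127, 34.963, 226.697], 'tcp_rot': [3.142, -0.0, 1.866], 'contact_force': [-0.102, -0.403, 0.495], 'joint_positions': [-0.075, 0.401, 1.434, 0.0, 1.306, -0.37]}
{'fx': 353.91880673465477, 'fy': 353.91880673465477, 'cx': 274.6154186431675, 'cy': 207.957558216401, 'R': array([[ 9.56902467e-01,  2.90409439e-01,  1.64574188e-04],
       [ 2.76082005e-01, -9.09868915e-01,  3.09705155e-01],
       [ 9.00910412e-02, -2.96312191e-01, -9.50832630e-01]]), 't': array([-541.86059742, -160.57648298,  352.54555261])}
bar_top 0.97 [294. 245.  43.  15.] 746 [593.5 -18.6  58. ]
biground_top 0.58 [294. 187.  41.  41.] 1367 [574.8  38.2  58. ]
biground_top 0.31 [295. 244.  55.  54.] 2345 [590.8  -7.7  58. ]
square_top 0.77 [298. 122.  24.  27.] 831 [556.7  96.   58. ]
smallround_top 0.72 [295.  53.  16.  22.] 324 [538.2 153.3  58. ]
bar [593.9 -26.4  58. ]
big [575.1  33.9  58. ]
sq [556.5  92.   58. ]
sm [538.8 151.1  58. ]
```

View pics/wrist1.png

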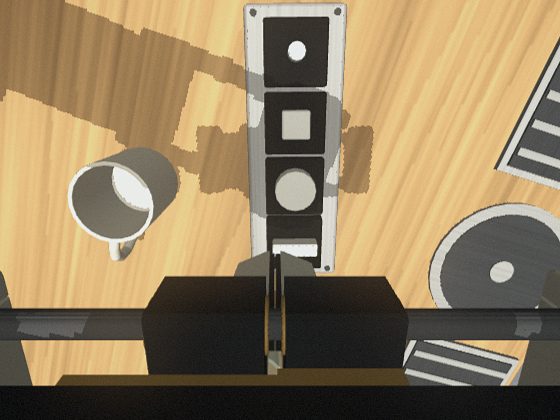

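The wrist view agrees: small round at (297,50), square at (296,124), large round at (296,190) and the bar at about (295,250), partly hidden by a finger. Next I move over the bar.

Request:
jog_arm:
  dp:
    - [-0.034,0.0092,0]
    - [-0.034,0.0092,0]
    - [0,0,0]
    - [0,0,0.05]
    - [0,0,0.05]
    - [0,0,0.04]
    - [0,0,0.02]
    - [0,0,0]
    - [0,0,0]
  twist: [0,0,0,0,0,0,0,0,0]

```text
time: 4.78
tool_pos: [593.9, -24.5, 67.9]
tcp_rot: [3.14, 0.001, 1.863]
contact_force: [-0.6, -0.1, 0.1]
grip_width: 0.7
finger_force: 0.0
```

Run:
```python
from h import *
im=bot.capture("top");a=cv2.resize(im[140:240,180:340],None,fx=4,fy=4,interpolation=cv2.INTER_CUBIC)
im=bot.capture("wrist");cv2.imwrite("pics/w2.png",np.hstack([a[:,:400],im[:400,180:420]]))
```

```text
(no output)
```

View pics/w2.png

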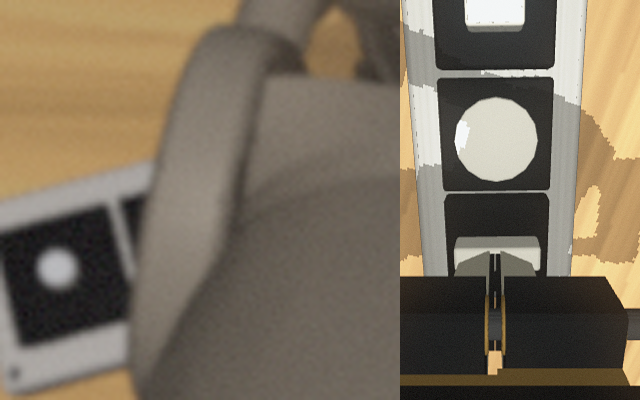

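The fingertips (crop column 495) are centred over the bar (about column 497), 10 mm above it. Pressing gently in small steps.

Request:
jog_arm:
  dp:
    - [0,0,0.004]
    - [0,0,0.004]
    - [0,0,0.002]
    - [0,0,0.001]
    - [0,0,0.001]
    - [0,0,0.001]
    - [0,0,0.001]
    - [0,0,0]
    - [0,0,0]
  twist: [0,0,0,0,0,0,0,0,0]

```text
time: 6.0
tool_pos: [593.3, -24.9, 52.6]
tcp_rot: [3.142, -0.0, 1.862]
contact_force: [1.1, 0.7, 0.6]
grip_width: 0.5
finger_force: 0.4
```

Request:
jog_arm:
  dp:
    - [0,0,0.001]
    - [0,0,0.001]
    - [0,0,0]
  twist: [0,0,0]

```text
time: 6.38
tool_pos: [593.4, -24.9, 50.6]
tcp_rot: [3.141, -0.0, 1.862]
contact_force: [0.8, -0.2, 1.5]
grip_width: 0.4
finger_force: 0.6
```

Run:
```python
from h import *
for i in range(3):
    im=bot.capture("wrist");o=bot.get_obs();print(o["tool_pos"],o["contact_force"],o["tau"])
cv2.imwrite("pics/w3.png",im[:400,180:420])
```

```text
[593.35280247 -24.86999202  50.65408647] [-0.73786685 -0.29149208  1.50343692] [ 7.07479217e-02 -5.26930690e+01 -1.92266625e+01  6.39974861e-02
  1.82319162e-01 -2.58830469e-04]
[593.33371631 -24.91204013  50.62247242] [0.7904763  0.17930724 1.71831263] [ 7.64966989e-02 -5.27547276e+01 -1.92317247e+01  6.43172278e-02
  2.00951700e-01 -2.94135307e-04]
[593.364556   -24.91362434  50.65245373] [-0.22254013 -0.45276319  0.9452064 ] [ 8.08666041e-02 -5.28150129e+01 -1.92356908e+01  6.48949994e-02
  2.19089664e-01 -3.89544775e-04]
```

View pics/w3.png

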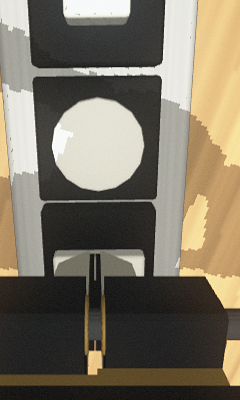

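The bar now looks sunk (its top edge is at about row 250, just above the module). Lifting, then the large round key.

Request:
jog_arm:
  dp:
    - [0,0,-0.01]
    - [0,0,-0.02]
    - [0.031,0,0]
    - [0.031,0,0]
    - [0,0,0.01]
    - [0,0,0.006]
    - [0,0,0]
    - [0,0,0]
  twist: [0,0,0,0,0,0,0,0]

```text
time: 7.52
tool_pos: [575.7, 33.8, 64.7]
tcp_rot: [3.142, 0.0, 1.861]
contact_force: [0.7, -0.1, 0.3]
grip_width: 0.3
finger_force: 0.0
```

Run:
```python
from h import *
im=bot.capture("wrist");cv2.imwrite("pics/w4.png",im[:400,180:420])
```

```text
(no output)
```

View pics/w4.png

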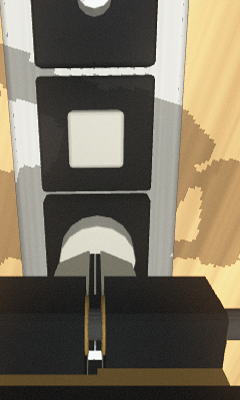

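The fingertips are centred over the large round key (disc centre at about crop column 98, fingers at 95). Pressing from z = 64.7 to about 50.5.

Request:
jog_arm:
  dp:
    - [0,0,0.004]
    - [0,0,0.002]
    - [0,0,0.001]
    - [0,0,0.001]
    - [0,0,0.001]
    - [0,0,0.001]
    - [0,0,0.001]
    - [0,0,0.001]
    - [0,0,0.001]
    - [0,0,0]
  twist: [0,0,0,0,0,0,0,0,0,0]

```text
time: 8.82
tool_pos: [575.6, 34.6, 51.5]
tcp_rot: [3.141, -0.0, 1.862]
contact_force: [0.7, 0.1, 0.4]
grip_width: 0.6
finger_force: 0.0
```

Request:
jog_arm:
  dp:
    - [0,0,0.001]
    - [0,0,0]
    - [0,0,-0.01]
    - [0,0,-0.02]
    - [0.031,0,0]
    - [0.031,0,0]
    - [0,0,0.01]
    - [0,0,0.006]
    - [0,0,0]
    - [0,0,0]
  twist: [0,0,0,0,0,0,0,0,0,0]

```text
time: 10.07
tool_pos: [558.0, 93.2, 64.7]
tcp_rot: [3.141, 0.0, 1.861]
contact_force: [0.7, 0.6, 0.7]
grip_width: 0.2
finger_force: 0.0
```

Run:
```python
from h import *
im=bot.capture("wrist");s=bot.capture("side");s=cv2.resize(s[160:260,200:330],None,fx=4,fy=4,interpolation=cv2.INTER_CUBIC);cv2.imwrite("pics/w5.png",np.hstack([s,im[:400,180:420]]))
```

```text
(no output)
```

View pics/w5.png

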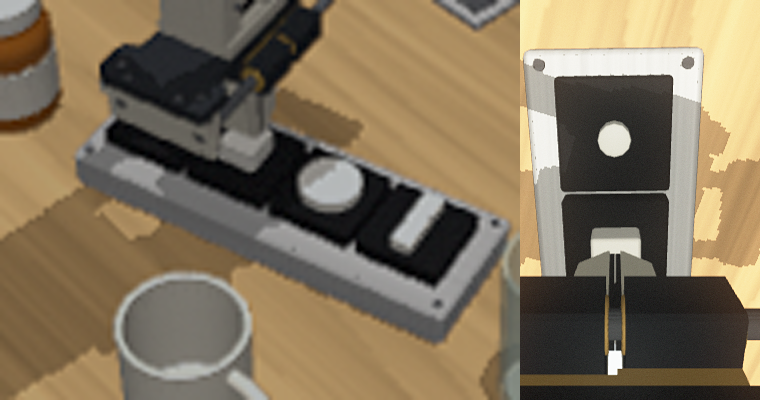

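In the side view the bar and the disc show much shorter walls than the square, so both are down. The fingertips are centred over the square key in the wrist view (crop column 615). Pressing the square key, then retreating.

Request:
jog_arm:
  dp:
    - [0,0,0.004]
    - [0,0,0.002]
    - [0,0,0.001]
    - [0,0,0.001]
    - [0,0,0.001]
    - [0,0,0.001]
    - [0,0,0.001]
    - [0,0,0.001]
    - [0,0,0.001]
    - [0,0,0.001]
  twist: [0,0,0,0,0,0,0,0,0,0]

```text
time: 11.42
tool_pos: [557.6, 93.9, 50.6]
tcp_rot: [-3.142, -0.0, 1.862]
contact_force: [-1.0, -0.9, 2.9]
grip_width: 0.3
finger_force: 1.2
```

Request:
jog_arm:
  dp:
    - [0,0,0]
    - [0,0,-0.01]
    - [0,0,-0.03]
    - [0,0,-0.05]
    - [0,0,-0.06]
    - [0,-0.06,0]
    - [0,-0.06,0]
    - [0,-0.04,0]
    - [0,0,0]
    - [0,0,0]
  twist: [0,0,0,0,0,0,0,0,0,0]

```text
time: 12.68
tool_pos: [405.7, 47.9, 201.6]
tcp_rot: [3.139, 0.001, 1.862]
contact_force: [0.5, 0.0, 0.1]
grip_width: 0.7
finger_force: 0.0
```

Run:
```python
from h import *
t=bot.capture("top");s=bot.capture("side")
t=cv2.resize(t[150:300,90:390],None,fx=1.8,fy=1.8)
s=cv2.resize(s[150:300,190:370],None,fx=3,fy=3,interpolation=cv2.INTER_CUBIC)[:,:540]
f=np.vstack([t[:,:540],s]);cv2.imwrite("pics/f.png",cv2.resize(f,None,fx=600/f.shape[0],fy=600/f.shape[0]))
```

```text
(no output)
```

View pics/f.png

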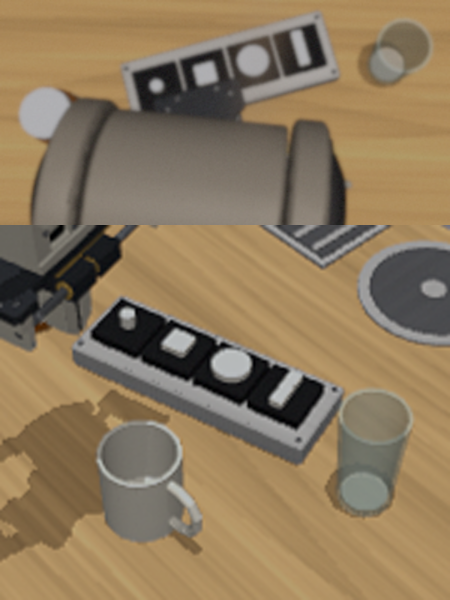

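The three keys sit low with short walls and the small round key stands tall at (127,318). The glass, mug and jar haven't moved. Handing in.

```bash
python3 -c "
from plant import bot
print(bot.close_job())"
```

```text
the job is handed in; nothing more can be done
None
```

I pressed the bar, then the large round key, then the square key. In the last camera view all three stayed down, the small round key was up and the glass, mug and jar were untouched; the job is handed in at about 13 s, with no verdict returned.

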